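# Lever a walked vacuum pump back onto its isolation pads

### The job

The bench vacuum pump has walked sideways, so its two front feet have dropped off their rubber pads. Stand the steel fulcrum block on the bench in front of the pump, lever the pump's front up with the pry bar over the block, swing it across and let it down gently so that each front foot stands fully on its own pad and the pump is level. Then draw the bar out and leave it lying flat on the bench, clear of the pump and off the block; move the pump with the bar only, never with the gripper or arm, and leave the bottle, tube rack, beaker and tip box alone.

Things in the scene. Friction and masses are not known exactly. Their poses are not given: they have to be found in the camera images.
- mounts: Isolation mounts glued to the bench: two black rubber front pads (84 x 36 mm, 8 mm thick) and one rear strip (66 x 200 mm, 8 mm thick). Origin on the bench amid them; +x runs from the front pads to the rear strip, +y to the left pad, z up. The front pads lie at y = +70 and -70 mm, x = -141 to -57 mm; the strip's centre at x = +85 mm.
- pump: Grey and black diaphragm vacuum pump, 4.3 to 5.8 kg, 220 (x) x 180 (y) x 195 mm, loose, on four round rubber feet 24 mm across. Origin amid the feet at sole height; -x is its front. Chassis plate 14 mm thick, underside 25 mm above the soles, front edge at x = -110 mm; nothing over 5 mm high stands on the plate's front 50 mm. It stands right when its axes match those of mounts, 8 mm up.
- foot_left (a point): Centre of the sole of the pump's front left foot (pump frame x = -85, y = +70 mm; the rear feet are at x = +85). At the start the front feet stand on the bench, 33 to 46 mm beside their pads towards mounts' -y, and the rear feet on the strip: the pump is turned about 0.2 rad and dips 0.05 rad to the front.
- foot_right (a point): Centre of the sole of the pump's front right foot (x = -85, y = -70 mm). The front is lifted with 18 to 27 N under the plate's front edge between the feet; the pump then tips on its rear feet and slews on them with 4 to 8 N sideways.
- pad_left (a point): Point on top of the front left pad where the foot's centre belongs (mounts frame x = -85, y = +70, z = 8 mm); axes as mounts.
- pad_right (a point): Point on top of the front right pad where the foot's centre belongs (mounts frame x = -85, y = -70, z = 8 mm); axes as mounts.
- block_mid (a point): Loose steel fulcrum block, 40 (x) x 60 (y) mm, 36 mm high with a half-round top whose ridge runs along y; 0.55 kg, stands upright at the start. Point at its centre, 18 mm up; z is up.
- bar_mid (a point): Loose steel pry bar, 290 mm long, 0.36 kg, lying flat at the start. Point at mid-length, 6 mm above its flat underside; x runs to the toe, z up. Toe: flat blade 24 mm wide, 6 mm thick, x = 83 to 145 mm. Shaft: 14 mm wide, 12 mm thick, x = -45 to 83 mm. Black handle: 22 mm wide, 16 mm thick, x = -145 to -45 mm.
- bar_tip (a point): End of the bar's toe, 145 mm from bar_mid, 3 mm above the underside, axes as bar_mid. Toe, shaft and handle share one flat underside. The bar balances about 26 mm from bar_mid on the handle side.
- bottle: Bystander: amber reagent bottle, 86 mm across, 200 mm high; origin under its centre.
- rack: Bystander: white rack of blue-capped tubes, 100 (x) x 200 (y) x 105 mm high; origin under its centre.
- beaker: Bystander: glass beaker, 72 mm across, 85 mm high; origin under its centre.
- tipbox: Bystander: closed pipette-tip box, 80 (x) x 120 (y) x 52 mm high; origin under its centre.
Not all that is in view belongs to the job. What is meant by the part that bears block_mid is not blue or red, and is the larger of those in its own colour.

How it is judged (in metres and radians):
On the way:
1. the pump's front is levered up by the bar resting over the fulcrum block, both front feet higher than their pads (height (world z) of each of foot_left, foot_right above 0.0095 m and contact force between bar and pump above 5 N and contact force between bar and block above 5 N), for 0.2 s.
At the end, for the whole second after the job is handed in: Each front foot stands on its pad (centre within 11 mm across and, along it, 48 mm forward or 20 mm back of the pad's point; 6 to 10 mm high); the pump is level within 0.02 rad and still; the bar lies flat and still on the bench, its toe outside the pump's outline, touching neither pump nor block (y of foot_left in the frame of pad_left between -0.011 and 0.011 m and x of foot_left in the frame of pad_left between -0.048 and 0.02 m and height (world z) of foot_left between 0.006 and 0.01 m and y of foot_right in the frame of pad_right between -0.011 and 0.011 m and x of foot_right in the frame of pad_right between -0.048 and 0.02 m and height (world z) of foot_right between 0.006 and 0.01 m and angle between pump's own z axis and vertical below 0.02 rad and linear speed of each of pump, bar below 0.01 m/s and height (world z) of bar_mid below 0.015 m and angle between bar_mid's own z axis and vertical below 0.1 rad and contact force between bar and pump below 0.1 N and contact force between bar and block below 0.1 N and (x of bar_tip in the frame of pump below -0.115 m or y of bar_tip in the frame of pump below -0.1 m or y of bar_tip in the frame of pump above 0.1 m)).
It fails at once if the gripper or the arm touches the pump (contact force between any of the fingers, the arm and pump above 1 N).
It fails at once if the pump is dropped or jerked (turns faster than 0.7 rad/s) (angular speed of pump above 0.7 rad/s).
It fails at once if the bottle, tube rack, beaker or tip box is shifted by more than 15 mm or tipped (distance of any of bottle, rack, beaker, tipbox from where it was at the start of the episode above 0.015 m or angle between any of bottle, rack, beaker, tipbox's own z axis and vertical above 0.15 rad).
It also fails if it takes over 69 s, if anything falls off the work surface, if the arm or the gripper's body presses on something with over 40 N, if the wrist force passes 120 N, or if a joint passes its speed limit or range.

### The arm

A 6-joint arm with a two-finger parallel gripper is mounted at the origin on the work surface. World frame = base frame: x ahead of the robot, y to its left, z up, the work surface at z = 0. Lengths are in m, angles in degrees, forces in N, time in s.
With the tool pointing down it reaches from about 0.35 to 0.875 m from the base axis. Payload 4.2 kg.
Tool frame: the origin (TCP) lies at the very end of the fingers, on their centre line; the grasp point (between the pads) lies 19 mm behind it; z points along the fingers, y is the line along which they close (so a half turn about z gives the same grasp; the last joint's range is limited). The gripper opens to 87 mm and grips with 3 to 60 N. Pads are 19 mm wide; open, the fingers measure 117 mm over their backs; the gripper's body (75 mm by 190 mm) begins 51 mm behind the grasp point.
Start: joints at [-52.735, 22.042, 0.453, 0, -68.411, -14.817], TCP at [0.239, -0.578, 0.223] pointing down, gripper open.
Joint ranges: [-179.83, 179.83], [-69.29, 118.12], [-61.27, 80.66], [-181.25, 117.63], [-171.15, -9.14], [-177.46, 177.46]. Speed limits (degrees/s): [159.86, 159.86, 180, 180, 180, 180].

### API

Orientations are given as a 3x3 rotation matrix whose columns are the frame's x, y, z axes.
In Python, from station import monitor, cams, ticket gives the robot as it stands.
- The arm moves only by the tool drive_tool, never from a script. Its argument "moves" is a list of rows, each an object with "delta_pos": the shift along the tool's x, y, z in mm, a list of three; "turn": the turn about the tool's z in rad; "claw": the opening, from 0 (shut) to 1 (fully open). A call has 1 to 12 rows; each row shifts and turns the commanded pose from where the row before left it, along the tool's axes as they then stand; what a row does not reach is not made up. A row lasts 1/8 s, in which the tool goes at most 62.5 mm and 10.7 degrees, less where a joint would pass 70% of its speed; a pose out of reach is approached as far as the arm can. A call is refused whole if a number of a shift passes 62.5 or a number of a turn 0.188, either way. A call with a gripper value outside its range is refused whole. The fingers move at their own pace and stop on an object; the grip force is fixed at half the most. Time passes only in rows, so rows that do not move let the fingers close. It gives the time, the measured TCP pose, the force, the opening and the grip force at its end, in the units of the state.
- monitor.sense(): the state, without advancing time (a new reading comes with each control period).
- cams.capture(name): name is "scene" or "top"; returns a dict with "color" (480x640x3 uint8, red, green, blue), "range_z" (480x640 float32, m along the optical axis (not along the pixel's ray), 0 where there is no reading), "vertical_fov" (degrees; the focal length in pixels is half the picture's height over the tangent of half this angle, whatever the lens; pixels are square), "cx", "cy" (the principal point, pixels), "extrinsics" (4x4, takes a point from camera to world coordinates). Camera axes: x right, y down, z forward; pixel columns grow to the right and rows downward; lengths in m; the calibration is good to about 2 mm. A picture is of the moment at which its call begins.
- ticket.finish_job(): hands the job in; it is judged then, once.
The state is a dict: "time_s": time; "joints": joint angles; "joint_velocities": joint speeds; "effort": joint torques, N m; "tcp_pos": TCP position; "ee_rot": TCP orientation; "wrist_force": force on the tool from outside, world axes, zero at the start; "moment": the same for the moment, N m; "gripper_width": opening from 0.0 (shut) to 1.0 (fully open); "gripper_force": force on a finger pad.
Only numpy, scipy, OpenCV 4.12 (cv2) and the standard library are available. Lean on these libraries where they do the work, as an engineer would, in place of code of your own. Each camera call takes 0.05 s, during which the arm holds its last target. There are 200 camera calls.

## Working session

There is one attempt and no reset: what is moved stays moved. The work goes in short steps, Python scripts to look and compute and a tool call to move; the robot and the scene stay as the last step left them, time stands still between calls to the robot, and variables do not carry over. Pictures are saved under pics/ and viewed, at most 10 in all, crops included, and the job is handed in when it is done.

Besides the shell and the picture viewer there is one more tool, called after ">>>" by a JSON object that holds its "api" and its "payload", one argument or row to a line. drive_tool: Moves the arm, as the interface text tells. Its arguments: {"type":"object","properties":{"moves":{"type":"array","items":{"type":"object","properties":{"delta_pos":{"type":"array","items":{"type":"number"}},"turn":{"type":"number"},"claw":{"type":"number"}}}}},"required":["moves"]}

```bash
ls; mkdir -p pics
cat > h.py <<'E'
import numpy as np, cv2
from station import monitor, cams, ticket
def cap(n):
    d=cams.capture(n); d['f']=240/np.tan(np.radians(d['vertical_fov'])/2); return d
def pts(d):
    z=d['range_z']; v,u=np.mgrid[0:480,0:640]
    P=np.stack([(u-d['cx'])/d['f']*z,(v-d['cy'])/d['f']*z,z],-1)
    E=np.array(d['extrinsics']); return P@E[:3,:3].T+E[:3,3]
def ray(d,u,v,h):
    E=np.array(d['extrinsics']); r=E[:3,:3]@np.array([(u-d['cx'])/d['f'],(v-d['cy'])/d['f'],1]); t=E[:3,3]
    return t+r*(h-t[2])/r[2]
def save(d,n,img=None): cv2.imwrite('pics/'+n,cv2.cvtColor(d['color'] if img is None else img,cv2.COLOR_RGB2BGR))
E
python3 - <<'E'
from h import *
import pickle
for n in ('scene','top'):
    d=cap(n); save(d,n+'0.png'); print(n,d['f'],d['cx'],d['cy'],np.round(d['extrinsics'],3).tolist(),(d['range_z']>0).mean())
    pickle.dump(d,open(n+'0.pkl','wb'))
s=monitor.sense(); print(s['time_s'],s['tcp_pos'],np.round(s['ee_rot'],3).tolist())
E
```

```text
pics
scene 621.0470644339625 316.58588819222746 239.17264947576192 [[-0.591, 0.696, -0.408, 1.006], [0.806, 0.504, -0.309, 0.31], [-0.01, -0.512, -0.859, 0.999], [0.0, 0.0, 0.0, 1.0]] 0.9959798177083333
top 526.7226173146787 326.6747841235379 231.75637693156915 [[0.106, -0.972, 0.208, 0.33], [-0.994, -0.104, 0.02, -0.043], [0.002, -0.209, -0.978, 1.117], [0.0, 0.0, 0.0, 1.0]] 0.9960416666666667
0.1 [ 0.23845418 -0.57712979  0.2215579 ] [[-0.924, -0.382, -0.001], [-0.382, 0.924, 0.002], [0.0, 0.002, -1.0]]
```

View pics/scene0.png

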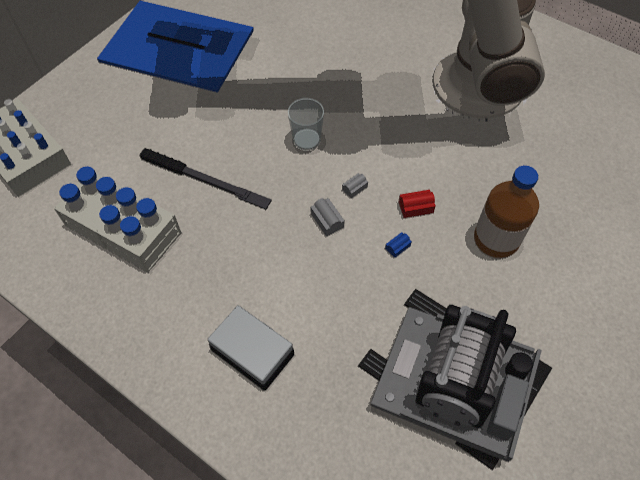

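View pics/top0.png

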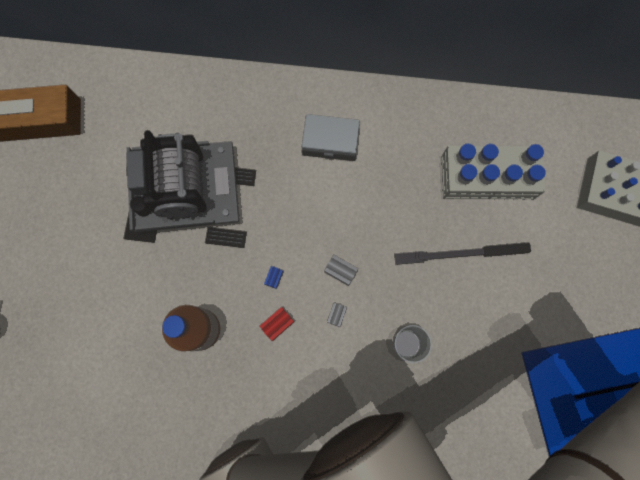

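Top view: pump at about (185,182), its front facing right; the mount pads are at (226,237) and (245,176). The bar's toe is at (397,258) and its handle at (530,248). Candidates for the fulcrum block are large grey (341,269), small grey (337,314), red (277,323) and blue (274,277). I choose the large grey one, since it's neither blue nor red and is the larger of the two greys.

```bash
cat > m1.py <<'E'
from h import *
import pickle
d=pickle.load(open('top0.pkl','rb')); P=pts(d); c=d['color'].astype(int); Z=P[...,2]
print('bench z',np.median(Z[300:470:5,20:180:5]), np.median(Z[200:240,560:580]))
def box(n,r,lo,hi,show=1):
    m=np.zeros(Z.shape,bool); u0,v0,u1,v1=r; m[v0:v1,u0:u1]=True; m&=(Z>lo)&(Z<hi)
    q=P[m]; rc=cv2.minAreaRect((q[:,:2]*1000).astype(np.float32)); print(n,len(q),'zmax',q[:,2].max().round(4),'c',np.round(rc[0],1),'sz',np.round(rc[1],1),'ang',round(rc[2],1)); return q
box('block',(318,250,365,290),.015,.05)
box('blocktop',(318,250,365,290),.030,.05)
box('smallgrey',(322,298,352,332),.008,.05)
b=box('bar',(388,235,535,270),.0035,.03)
h=box('handle',(480,235,535,270),.0105,.03)
box('tipbox',(295,105,365,165),.03,.08)
r=box('rack',(440,140,550,205),.02,.2); box('racktop',(440,140,550,205),.06,.2)
box('bottle',(155,295,215,360),.05,.25)
box('beaker',(385,320,432,365),.02,.12)
box('plate',(120,125,250,240),.030,.055)
# dark pads: visible ground-level dark pixels near the pump
g=c.sum(-1)
for n,rr in (('padL',(200,222,252,252)),('padR',(236,160,262,192)),('strip',(118,212,160,248))):
    m=np.zeros(Z.shape,bool);u0,v0,u1,v1=rr;m[v0:v1,u0:u1]=True;m&=(g<170)&(Z<.02)
    mm=cv2.morphologyEx(m.astype(np.uint8),cv2.MORPH_CLOSE,np.ones((3,3)))
    q=np.array([ray(d,u,v,.008) for v,u in np.argwhere(mm)]); rc=cv2.minAreaRect((q[:,:2]*1000).astype(np.float32))
    print(n,len(q),np.round(np.median(P[m][:,2]),4),np.round(cv2.boxPoints(rc)).tolist(),np.round(rc[1],1),rc[2])
im=d['color'][90:340,100:380]; save(d,'crop1.png',cv2.resize(im,None,fx=2.4,fy=2.4,interpolation=cv2.INTER_CUBIC)[:600,:672])
E
python3 m1.py
```

```text
bench z 0.0004611875133671006 -0.000693992737128335
block 566 zmax 0.0408 c [485.5 -58.6] sz [59.9 40.2] ang 65.7
blocktop 279 zmax 0.0408 c [481.8 -57.3] sz [60.6 32.1] ang 70.9
smallgrey 298 zmax 0.0307 c [392.7 -59.1] sz [28.6 43. ] ang 76.7
bar 1341 zmax 0.0216 c [ 553.1 -313.2] sz [ 74.1 313. ] ang 6.1
handle 494 zmax 0.0216 c [ 567.6 -401.6] sz [ 22.7 108.1] ang 11.1
tipbox 2023 zmax 0.0583 c [771.4  -6.4] sz [118.6  84.7] ang 89.9
rack 4876 zmax 0.1103 c [ 728.5 -361. ] sz [102.2 202.6] ang 5.6
racktop 3638 zmax 0.1103 c [ 728.  -360.1] sz [100.6 200.7] ang 5.5
bottle 2004 zmax 0.2049 c [332.2 219.1] sz [83.2 84.9] ang 7.4
beaker 576 zmax 0.089 c [ 349.1 -209.7] sz [70.1 70. ] ang 49.7
plate 3615 zmax 0.055 c [627.9 293. ] sz [182.  218.8] ang 12.6
padL 616 0.0078 [[506.0, 242.0], [516.0, 151.0], [568.0, 156.0], [558.0, 247.0]] [52.7 91.4] 6.098808288574219
padR 291 0.0079 [[651.0, 192.0], [652.0, 150.0], [689.0, 151.0], [688.0, 194.0]] [37.  42.5] 2.3936493396759033
strip 323 0.0081 [[499.0, 346.0], [544.0, 342.0], [550.0, 410.0], [505.0, 414.0]] [68.4 44.7] 84.8139419555664
```

View pics/crop1.png

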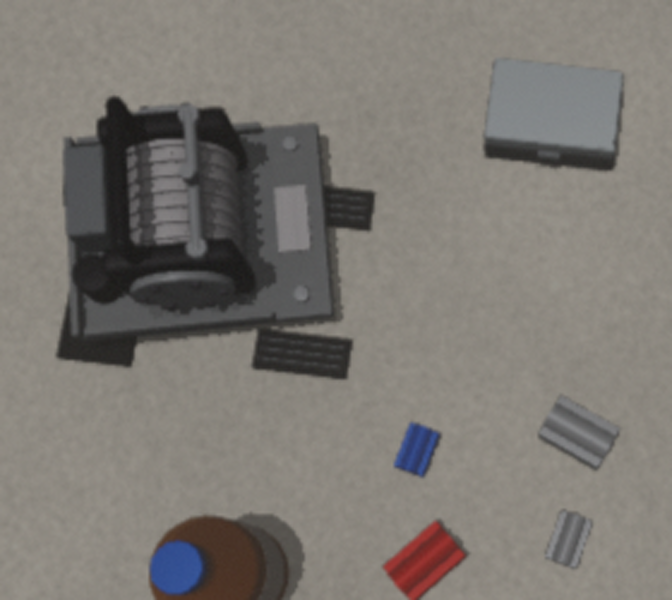

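The crop shows the large grey block at crop (578,432), about 60x40 mm with its ridge along the long side, so that choice holds. The pad corners and plate edges are visible: left pad at crop (258,330)-(347,378), plate front edge (319,124)-(332,315).

```bash
cat > m2.py <<'E'
from h import *
import pickle
d=pickle.load(open('top0.pkl','rb')); P=pts(d); g=d['color'].astype(int).sum(-1); Z=P[...,2]
R=lambda cu,cv,h: ray(d,cu/2.4+100,cv/2.4+90,h)[:2]*1000
for n,L,h in (('padL',[(258,330),(352,342),(347,378),(253,368)],.008),('padR',[(374,190),(370,229)],.008),('strip',[(133,365),(58,357)],.008),('plateF',[(319,124),(332,315)],.038),('plateRL',[(75,335)],.048),('plateRR',[(64,138)],.048)):
    q=np.array([R(a,b,h) for a,b in L]); print(n,np.round(q).tolist(),'edge',[ (round(float(np.hypot(*e))),round(float(np.degrees(np.arctan2(e[1],e[0]))),1)) for e in np.diff(q,axis=0)])
m=np.zeros(Z.shape,np.uint8); m[235:272,388:535]=(g[235:272,388:535]<260)
n,l,s,c=cv2.connectedComponentsWithStats(m); k=1+np.argmax(s[1:,4]); q=P[l==k]
q=q[np.abs(q[:,2])<.03]; rc=cv2.minAreaRect((q[:,:2]*1000).astype(np.float32)); print('bar',len(q),rc,np.round(cv2.boxPoints(rc)).tolist())
y=q[:,1]*1000; A=np.polyfit(y,q[:,0]*1000,1); print('fit x=a*y+b',A,y.min(),y.max())
for a in range(int(y.min()),int(y.max()),20):
    t=(y>=a)&(y<a+20); print(a+10,np.round([q[t,0].min()*1000,q[t,0].max()*1000,np.median(q[t,2])*1000],1))
E
python3 m2.py
```

```text
padL [[547.0, 236.0], [545.0, 150.0], [512.0, 150.0], [513.0, 235.0]] edge [(85, -91.3), (33, -179.9), (85, 89.9)]
padR [[689.0, 150.0], [652.0, 149.0]] edge [(37, -177.9)]
strip [[504.0, 342.0], [504.0, 410.0]] edge [(68, 89.9)]
plateF [[736.0, 203.0], [562.0, 166.0]] edge [(179, -168.1)]
plateRL [[518.0, 382.0]] edge []
plateRR [[695.0, 425.0]] edge []
bar 1228 ((550.6024780273438, -316.72503662109375), (22.65561294555664, 296.3341369628906), 10.87613296508789) [[512.0, -173.0], [567.0, -464.0], [590.0, -460.0], [534.0, -169.0]]
fit x=a*y+b [-1.90464817e-01  4.89721091e+02] -460.94320976128006 -169.59166918922577
-450 [564.1 585.8  15. ]
-430 [560.5 584.   15.2]
-410 [556.1 579.9  15.2]
-390 [553.1 575.   15.5]
-370 [549.2 573.7  14.9]
-350 [549.5 568.8  11.2]
-330 [545.2 561.   10.6]
-310 [541.5 556.6  11.3]
-290 [537.4 552.3  11.1]
-270 [533.4 547.7  11.6]
-250 [528.3 545.8  11.3]
-230 [521.1 543.6  11. ]
-210 [517.3 542.    6.6]
-190 [513.1 538.5   5.5]
-170 [512.3 534.3   4.5]
```

>>> {"api": "drive_tool", "payload": {
  "moves": [
    {"delta_pos": [-38.5, 35, 0], "claw": 1},
    {"delta_pos": [-38.5, 35, 0]},
    {"delta_pos": [-38.5, 35, 0]},
    {"delta_pos": [-38.5, 35, 0]},
    {"delta_pos": [-38.5, 35, 0]},
    {"delta_pos": [-38.5, 35, 0]},
    {"delta_pos": [-38.5, 35, 0]},
    {"delta_pos": [-38.5, 35, 0]},
    {"delta_pos": [-38.5, 35, 0]},
    {"delta_pos": [-38.5, 35, 0]},
    {"delta_pos": [-38.5, 35, 0]},
    {"delta_pos": [0, 0, 20], "turn": -0.18}
  ]
}}

```text
invalid input
```

>>> {"api": "drive_tool", "payload": {
  "moves": [
    {"delta_pos": [0, 0, 10], "turn": -0.185},
    {"delta_pos": [0, 0, 10], "turn": -0.185},
    {"delta_pos": [0, 0, 10], "turn": -0.185},
    {"delta_pos": [0, 0, 10], "turn": -0.185},
    {"delta_pos": [0, 0, 10], "turn": -0.185},
    {"delta_pos": [0, 0, 10], "turn": -0.185},
    {"delta_pos": [0, 0, 10], "turn": -0.185},
    {"delta_pos": [0, 0, 10], "turn": -0.185},
    {"delta_pos": [0, 0, 10], "turn": -0.185},
    {"delta_pos": [0, 0, 10], "turn": -0.185},
    {"delta_pos": [0, 0, 10], "turn": -0.185},
    {"delta_pos": [0, 0, 0], "turn": -0.14}
  ]
}}

```text
invalid input
```

>>> {"api": "drive_tool", "payload": {
  "moves": [
    {"delta_pos": [-38.5, 35, 0], "turn": 0, "claw": 1},
    {"delta_pos": [-38.5, 35, 0], "turn": 0, "claw": 1},
    {"delta_pos": [-38.5, 35, 0], "turn": 0, "claw": 1},
    {"delta_pos": [-38.5, 35, 0], "turn": 0, "claw": 1},
    {"delta_pos": [-38.5, 35, 0], "turn": 0, "claw": 1},
    {"delta_pos": [-38.5, 35, 0], "turn": 0, "claw": 1},
    {"delta_pos": [-38.5, 35, 0], "turn": 0, "claw": 1},
    {"delta_pos": [-38.5, 35, 0], "turn": 0, "claw": 1},
    {"delta_pos": [-38.5, 35, 0], "turn": 0, "claw": 1},
    {"delta_pos": [-38.5, 35, 0], "turn": 0, "claw": 1},
    {"delta_pos": [-38.5, 35, 0], "turn": 0, "claw": 1},
    {"delta_pos": [0, 0, 20], "turn": -0.18, "claw": 1}
  ]
}}

```text
time_s: 1.6
tcp_pos: [0.4853, -0.0572, 0.2032]
ee_rot: [[-0.836, -0.549, 0.004], [-0.549, 0.836, 0.001], [-0.003, -0.002, -1.0]]
wrist_force: [-1.0, 0.3, -0.5]
gripper_width: 0.999
gripper_force: 0.0
```

>>> {"api": "drive_tool", "payload": {
  "moves": [
    {"delta_pos": [0, 0, 10], "turn": -0.185, "claw": 1},
    {"delta_pos": [0, 0, 10], "turn": -0.185, "claw": 1},
    {"delta_pos": [0, 0, 10], "turn": -0.185, "claw": 1},
    {"delta_pos": [0, 0, 10], "turn": -0.185, "claw": 1},
    {"delta_pos": [0, 0, 10], "turn": -0.185, "claw": 1},
    {"delta_pos": [0, 0, 10], "turn": -0.185, "claw": 1},
    {"delta_pos": [0, 0, 10], "turn": -0.185, "claw": 1},
    {"delta_pos": [0, 0, 10], "turn": -0.185, "claw": 1},
    {"delta_pos": [0, 0, 10], "turn": -0.185, "claw": 1},
    {"delta_pos": [0, 0, 10], "turn": -0.185, "claw": 1},
    {"delta_pos": [0, 0, 10], "turn": -0.185, "claw": 1},
    {"delta_pos": [0, 0, 0], "turn": -0.14, "claw": 1}
  ]
}}

```text
time_s: 3.1
tcp_pos: [0.4821, -0.0602, 0.0914]
ee_rot: [[0.925, -0.38, -0.003], [-0.38, -0.925, -0.0], [-0.002, 0.001, -1.0]]
wrist_force: [1.1, 0.6, 1.2]
gripper_width: 1.002
gripper_force: 0.0
```

>>> {"api": "drive_tool", "payload": {
  "moves": [
    {"delta_pos": [0, -1.5, 30], "turn": 0, "claw": 1},
    {"delta_pos": [0, 0, 30], "turn": 0, "claw": 1},
    {"delta_pos": [0, 0, 20], "turn": 0, "claw": 1},
    {"delta_pos": [0, 0, 6], "turn": 0, "claw": 1},
    {"delta_pos": [0, 0, 0], "turn": 0, "claw": 0.3},
    {"delta_pos": [0, 0, 0], "turn": 0, "claw": 0.3},
    {"delta_pos": [0, 0, 0], "turn": 0, "claw": 0.3},
    {"delta_pos": [0, 0, 0], "turn": 0, "claw": 0.3},
    {"delta_pos": [0, 0, -10], "turn": 0, "claw": 0.3},
    {"delta_pos": [0, 0, -30], "turn": 0, "claw": 0.3}
  ]
}}

```text
time_s: 4.35
tcp_pos: [0.4812, -0.0589, 0.0453]
ee_rot: [[0.923, -0.385, -0.006], [-0.385, -0.923, -0.001], [-0.006, 0.003, -1.0]]
wrist_force: [0.3, -0.4, -4.6]
gripper_width: 0.687
gripper_force: 29.9
```

>>> {"api": "drive_tool", "payload": {
  "moves": [
    {"delta_pos": [10, -38.7, 0], "turn": 0, "claw": 0.3},
    {"delta_pos": [10, -38.7, 0], "turn": 0, "claw": 0.3},
    {"delta_pos": [10, -38.7, 0], "turn": 0, "claw": 0.3},
    {"delta_pos": [10, -38.7, 0], "turn": 0, "claw": 0.3},
    {"delta_pos": [10, -38.7, 0], "turn": 0, "claw": 0.3},
    {"delta_pos": [0, 0, 0], "turn": 0.168, "claw": 0.3},
    {"delta_pos": [0, 0, 0], "turn": 0.168, "claw": 0.3},
    {"delta_pos": [0, 0, 0], "turn": 0.168, "claw": 0.3},
    {"delta_pos": [0, 0, 0], "turn": 0.168, "claw": 0.3},
    {"delta_pos": [0, 0, 0], "turn": 0.168, "claw": 0.3},
    {"delta_pos": [0, 0, 0], "turn": 0.168, "claw": 0.3},
    {"delta_pos": [0, 0, 0], "turn": 0.168, "claw": 0.3}
  ]
}}

```text
time_s: 5.85
tcp_pos: [0.6029, 0.1005, 0.0457]
ee_rot: [[-0.006, -1.0, -0.003], [-1.0, 0.006, -0.0], [0.0, 0.003, -1.0]]
wrist_force: [-0.7, 0.2, -4.6]
gripper_width: 0.687
gripper_force: 29.9
```

>>> {"api": "drive_tool", "payload": {
  "moves": [
    {"delta_pos": [0, 0, 25], "turn": 0, "claw": 0.3},
    {"delta_pos": [0, 0, 10], "turn": 0, "claw": 0.3},
    {"delta_pos": [0, 0, 4], "turn": 0, "claw": 0.3},
    {"delta_pos": [0, 0, 1], "turn": 0, "claw": 0.3},
    {"delta_pos": [0, 0, 0], "turn": 0, "claw": 1},
    {"delta_pos": [0, 0, 0], "turn": 0, "claw": 1},
    {"delta_pos": [0, 0, 0], "turn": 0, "claw": 1},
    {"delta_pos": [0, 0, -25], "turn": 0, "claw": 1},
    {"delta_pos": [0, 0, -50], "turn": 0, "claw": 1},
    {"delta_pos": [0, 0, -50], "turn": 0, "claw": 1}
  ]
}}

```text
time_s: 7.1
tcp_pos: [0.6044, 0.1006, 0.133]
ee_rot: [[0.0, -1.0, 0.0], [-1.0, -0.0, -0.0], [0.0, -0.0, -1.0]]
wrist_force: [0.5, 0.8, 0.4]
gripper_width: 1.0
gripper_force: 0.0
```

>>> {"api": "drive_tool", "payload": {
  "moves": [
    {"delta_pos": [57, 3.8, 0], "turn": 0, "claw": 1},
    {"delta_pos": [57, 3.8, 0], "turn": 0, "claw": 1},
    {"delta_pos": [57, 3.8, 0], "turn": 0, "claw": 1},
    {"delta_pos": [57, 3.8, 0], "turn": 0, "claw": 1},
    {"delta_pos": [57, 3.8, 0], "turn": 0, "claw": 1},
    {"delta_pos": [57, 3.8, 0], "turn": 0, "claw": 1},
    {"delta_pos": [57, 3.8, 0], "turn": 0, "claw": 1},
    {"delta_pos": [57, 3.8, 0], "turn": 0, "claw": 1},
    {"delta_pos": [57, 3.8, 0], "turn": 0, "claw": 1},
    {"delta_pos": [0, 0, 0], "turn": -0.1, "claw": 0.7},
    {"delta_pos": [0, 0, 0], "turn": -0.1, "claw": 0.7}
  ]
}}

```text
time_s: 8.48
tcp_pos: [0.5696, -0.4137, 0.1313]
ee_rot: [[0.2, -0.98, 0.0], [-0.98, -0.2, -0.0], [0.0, -0.0, -1.0]]
wrist_force: [0.3, -0.1, -0.4]
gripper_width: 0.856
gripper_force: 0.0
```

Run:
```python
from h import *
d=cap('top'); save(d,'top1.png'); P=pts(d)
m=np.zeros((480,640),bool); m[165:250,240:340]=True; m&=(P[...,2]>.015)&(P[...,2]<.045)&(P[...,1]<.15)
q=P[m]; print(len(q),cv2.minAreaRect((q[:,:2]*1000).astype(np.float32)),q[:,2].max())
```

```text
547 ((604.8173828125, 100.46054077148438), (40.41847610473633, 61.303287506103516), 89.09156799316406) 0.040973920504521644
```

>>> {"api": "drive_tool", "payload": {
  "moves": [
    {"delta_pos": [0, 0, 40], "turn": 0, "claw": 0.7},
    {"delta_pos": [0, 0, 40], "turn": 0, "claw": 0.7},
    {"delta_pos": [0, 0, 30], "turn": 0, "claw": 0.7},
    {"delta_pos": [0, 0, 15], "turn": 0, "claw": 0.7},
    {"delta_pos": [0, 0, 3], "turn": 0, "claw": 0.7},
    {"delta_pos": [0, 0, 0], "turn": 0, "claw": 0},
    {"delta_pos": [0, 0, 0], "turn": 0, "claw": 0},
    {"delta_pos": [0, 0, 0], "turn": 0, "claw": 0},
    {"delta_pos": [0, 0, 0], "turn": 0, "claw": 0},
    {"delta_pos": [0, 0, -30], "turn": 0, "claw": 0},
    {"delta_pos": [0, 0, -50], "turn": 0, "claw": 0},
    {"delta_pos": [0, 0, -20], "turn": 0, "claw": 0}
  ]
}}

```text
time_s: 10.02
tcp_pos: [0.5716, -0.4133, 0.1076]
ee_rot: [[0.199, -0.98, 0.005], [-0.98, -0.199, -0.003], [0.004, -0.004, -1.0]]
wrist_force: [0.2, 0.2, 0.3]
gripper_width: 0.031
gripper_force: 0.0
```

```bash
cat > bar.py <<'E'
from h import *
import sys
# profile of dark points in the top view along the bar from the grip
def prof(n='top',save_as=None):
    d=cap(n); P=pts(d); s=monitor.sense(); t=np.array(s['tcp_pos']); R=np.array(s['ee_rot']); a=-R[:,0]; b=R[:,1]
    g=d['color'].astype(int).sum(-1)
    D=P-t; u=D[...,:2]@a[:2]; w=D[...,:2]@b[:2]
    for k in np.arange(.06,.27,.02):
        m=(u>k-.01)&(u<k+.01)&(abs(w)<.03)&(P[...,2]<t[2]+.06)&(g<260)
        if m.sum()>3: print(round(k*1000),int(m.sum()),'w',np.round([w[m].min()*1000,w[m].max()*1000],1),'z',np.round(np.percentile(P[m][:,2]*1000,[10,50,90]),1))
    if save_as: save(d,save_as)
E
python3 -c "
from bar import *
prof(); print(monitor.sense()['tcp_pos'],monitor.sense()['gripper_width'],monitor.sense()['moment'])
d=cap('scene'); save(d,'scene1.png')"
```

```text
200 52 w [-29.5   4.7] z [-1.7  1.4  6.8]
220 145 w [-14.3  30. ] z [-1.5  4.2  7.8]
240 127 w [-11.5  29.7] z [-0.8  4.6  7.8]
[ 0.57232246 -0.41376101  0.10969012] 0.017638957270402846 [-0.09364685 -0.01465767  0.02196812]
```

View pics/scene1.png

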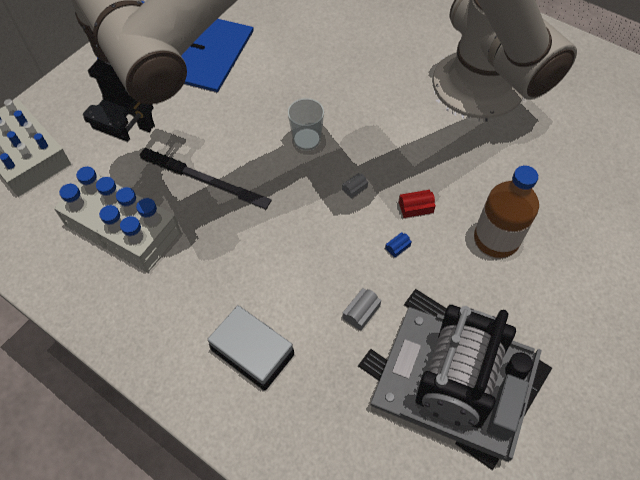

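The picture shows the bar still on the bench at (142,153)-(269,203), unmoved, and the fingers shut empty above it. I lifted before they had closed, so I'll do the grasp again and wait longer. The block stands in front of the pump at (361,308).

>>> {"api": "drive_tool", "payload": {
  "moves": [
    {"delta_pos": [0, 0, 10], "turn": 0, "claw": 0.6},
    {"delta_pos": [0, 0, 10], "turn": 0, "claw": 0.6},
    {"delta_pos": [0, 0, 10], "turn": 0, "claw": 0.6},
    {"delta_pos": [0, 0, 5], "turn": 0, "claw": 0.6},
    {"delta_pos": [0, 2, 0], "turn": 0, "claw": 0.6},
    {"delta_pos": [0, 0, 0], "turn": 0, "claw": 0.6},
    {"delta_pos": [0, 0, 0], "turn": 0, "claw": 0.6}
  ]
}}

```text
time_s: 11.0
tcp_pos: [0.5683, -0.4129, 0.0692]
ee_rot: [[0.199, -0.98, 0.001], [-0.98, -0.199, -0.001], [0.001, -0.001, -1.0]]
wrist_force: [0.4, -1.1, 0.1]
gripper_width: 0.595
gripper_force: 0.0
```

>>> {"api": "drive_tool", "payload": {
  "moves": [
    {"delta_pos": [0, 0, 30], "turn": 0, "claw": 0.6},
    {"delta_pos": [0, 0, 25], "turn": 0, "claw": 0.6},
    {"delta_pos": [0, 0, 10], "turn": 0, "claw": 0.6},
    {"delta_pos": [0, 0, 0], "turn": 0, "claw": 0.1},
    {"delta_pos": [0, 0, 0], "turn": 0, "claw": 0.1},
    {"delta_pos": [0, 0, 0], "turn": 0, "claw": 0.1},
    {"delta_pos": [0, 0, 0], "turn": 0, "claw": 0.1},
    {"delta_pos": [0, 0, 0], "turn": 0, "claw": 0.1},
    {"delta_pos": [0, 0, 0], "turn": 0, "claw": 0.1}
  ]
}}

```text
time_s: 12.12
tcp_pos: [0.5684, -0.4129, 0.0044]
ee_rot: [[0.199, -0.98, 0.001], [-0.98, -0.199, -0.001], [0.001, -0.001, -1.0]]
wrist_force: [-0.2, 0.9, 4.5]
gripper_width: 0.249
gripper_force: 30.0
```

>>> {"api": "drive_tool", "payload": {
  "moves": [
    {"delta_pos": [0, 0, -10], "turn": 0, "claw": 0.1},
    {"delta_pos": [0, 0, -30], "turn": 0, "claw": 0.1},
    {"delta_pos": [0, 0, -40], "turn": 0, "claw": 0.1},
    {"delta_pos": [0, 0, -40], "turn": 0, "claw": 0.1},
    {"delta_pos": [0, 0, -10], "turn": 0, "claw": 0.1},
    {"delta_pos": [0, 0, 0], "turn": 0, "claw": 0.1}
  ]
}}

```text
time_s: 12.88
tcp_pos: [0.5676, -0.4122, 0.1327]
ee_rot: [[0.198, -0.98, -0.001], [-0.98, -0.198, 0.001], [-0.001, 0.0, -1.0]]
wrist_force: [-0.3, -0.5, -4.0]
gripper_width: 0.247
gripper_force: 30.0
```

```bash
python3 -c "
from bar import *
prof(); s=monitor.sense(); print(s['tcp_pos'],s['moment'],s['wrist_force'])"
```

```text
200 49 w [-28.8   9.5] z [-2.4  0.3 33.2]
220 142 w [-13.   29.4] z [-2.7  0.7 30.2]
240 23 w [15.6 29.8] z [-3.1 -0.4  1.7]
[ 0.56696858 -0.41186756  0.13128744] [-0.16226469  0.10651238  0.06806483] [-0.7362816   0.56595592 -3.95277958]
```

>>> {"api": "drive_tool", "payload": {
  "moves": [
    {"delta_pos": [-47.4, -6.8, -10], "turn": 0, "claw": 0.1},
    {"delta_pos": [-47.4, -6.8, -10], "turn": 0, "claw": 0.1},
    {"delta_pos": [-47.4, -6.8, -10], "turn": 0, "claw": 0.1},
    {"delta_pos": [-47.4, -6.8, -10], "turn": 0, "claw": 0.1},
    {"delta_pos": [-47.4, -6.8, 0], "turn": 0, "claw": 0.1},
    {"delta_pos": [-47.4, -6.8, 0], "turn": 0, "claw": 0.1},
    {"delta_pos": [-47.4, -6.8, 0], "turn": 0, "claw": 0.1},
    {"delta_pos": [0, 0, 0], "turn": 0.168, "claw": 0.1},
    {"delta_pos": [0, 0, 0], "turn": 0.168, "claw": 0.1},
    {"delta_pos": [0, 0, 0], "turn": 0.168, "claw": 0.1},
    {"delta_pos": [0, 0, 0], "turn": 0, "claw": 0.1}
  ]
}}

```text
time_s: 14.3
tcp_pos: [0.546, -0.0778, 0.1707]
ee_rot: [[-0.297, -0.955, -0.008], [-0.955, 0.297, -0.0], [0.002, 0.008, -1.0]]
wrist_force: [-1.3, 0.6, -3.6]
gripper_width: 0.257
gripper_force: 30.2
```

```bash
python3 -c "
from bar import *
prof('scene'); prof(save_as='top2.png'); s=monitor.sense(); print(s['tcp_pos'],s['moment'],s['wrist_force'])"
```

```text
60 421 w [-30.   28.5] z [ -3.5  -0.2 136.2]
80 370 w [-18.4  29.4] z [-3.300e+00  1.000e-01  1.224e+02]
100 321 w [-8.7 29.9] z [ -3.3   0.4 108.9]
120 273 w [ 3.  29.9] z [-2.7 77.7 95.3]
140 226 w [ 7.5 29. ] z [-2.2 71.  81.5]
160 258 w [-11.5  29.9] z [-0.4 54.9 66.8]
180 235 w [-10.2  30. ] z [30.5 37.4 46.4]
200 122 w [-25.7  29.9] z [ 5.  21.3 33.2]
220 7 w [-29.7 -22. ] z [ 5.9 17.1 21.6]
260 10 w [ 3.1 28.2] z [-1.2 18.6 37. ]
60 192 w [-29.6  29.4] z [ -1.8   2.7 138.5]
80 251 w [-29.8  30. ] z [ -2.1   1.3 122.9]
100 241 w [-29.7  29.3] z [ -2.1   1.1 108. ]
120 236 w [-29.8  29.8] z [-2.4  1.2 93.4]
140 222 w [-29.   29.6] z [-2.8  1.5 78.6]
160 151 w [-25.8  29.8] z [-2.2 21.5 67.3]
180 33 w [-3.5 29.8] z [22.1 31.5 48.3]
[ 0.5473883  -0.07781037  0.17176869] [0.64282444 1.19862851 0.54176447] [-3.20797421  1.34098497 -3.3361666 ]
```

View pics/top2.png

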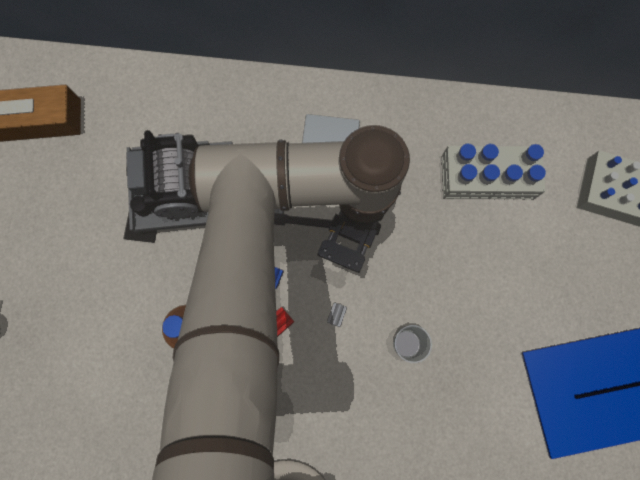

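Top view: the arm covers the front of the pump and the bar droops from the gripper at (350,240). The wrist force suggests the toe touched the block, so I'll raise it and check.

>>> {"api": "drive_tool", "payload": {
  "moves": [
    {"delta_pos": [0, 0, -20], "turn": 0, "claw": 0.1},
    {"delta_pos": [0, 0, -40], "turn": 0, "claw": 0.1},
    {"delta_pos": [0, 0, 0], "turn": 0, "claw": 0.1}
  ]
}}

```text
time_s: 14.78
tcp_pos: [0.5522, -0.0783, 0.2372]
ee_rot: [[-0.298, -0.954, 0.011], [-0.954, 0.298, -0.0], [-0.003, -0.01, -1.0]]
wrist_force: [0.9, 0.1, -4.6]
gripper_width: 0.248
gripper_force: 30.0
```

```bash
python3 -c "
from bar import *
prof('scene'); d=cap('scene'); P=pts(d); Z=P[...,2]
m=(abs(P[...,0]-.6)<.12)&(P[...,1]<.16)&(P[...,1]>.02)&(Z>.02)&(Z<.042)
q=P[m]; print(len(q),cv2.minAreaRect((q[:,:2]*1000).astype(np.float32)))
save(d,'s2.png',cv2.resize(d['color'][230:430,230:490],None,fx=3,fy=3)[:600,:780]); s=monitor.sense(); print(s['tcp_pos'],s['moment'],s['wrist_force'])"
```

```text
60 435 w [-29.1  23.1] z [ -3.3   0.6 173.6]
80 295 w [-18.1  10.9] z [ -2.7 134.1 150.7]
100 238 w [-13.2   6.4] z [ -2.2 112.8 128.3]
120 349 w [-18.9  29.6] z [ -2.   85.3 101.6]
140 421 w [-18.7  29.5] z [-2.7 50.9 69.1]
160 140 w [-19.5  30. ] z [-2.4  1.8 48.8]
180 86 w [-13.4  29.1] z [28.2 33.  36.2]
200 67 w [-26.9  16. ] z [ 5.6 13.9 21.8]
220 4 w [-29.8 -27.2] z [11.  16.3 19.6]
260 24 w [-30.   28.9] z [-0.4  6.  33.2]
799 ((620.7489624023438, 85.07637786865234), (61.14533996582031, 62.07483673095703), 87.88005828857422)
[ 0.54888348 -0.07800325  0.23301575] [-0.12845364  0.23528859  0.01537913] [-0.95073085  0.06499475 -4.84158712]
```

View pics/s2.png

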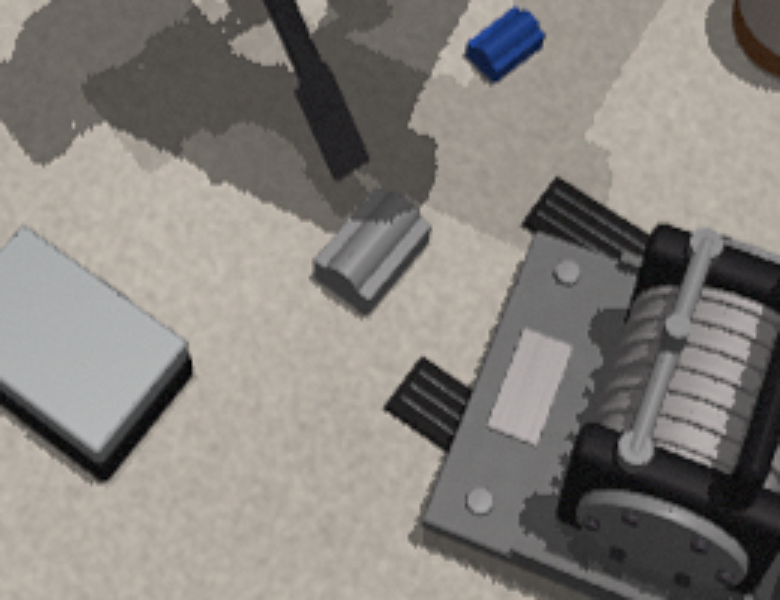

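The crop shows the block at (370,255), still upright with its ridge roughly parallel to the pump front, but nudged towards the tip box. The bar hangs steeply with its toe at (350,170). Next I'll get the block's new position.

```bash
python3 -c "
from h import *
d=cap('scene')
R=lambda u,v,h: np.round(ray(d,u/3+230,v/3+230,h)[:2]*1000)
for p in [(315,278),(365,313),(430,243)]: print('base',R(*p,0))
for p in [(345,268),(425,203)]: print('ridge',R(*p,.036))
P=pts(d);Z=P[...,2]
m=np.zeros(Z.shape,bool); m[293:335,334:376]=True
m&=(Z>.024)&(Z<.045)
q=P[m]; print(len(q),cv2.minAreaRect((q[:,:2]*1000).astype(np.float32)),q.min(0),q.max(0))
t=q[q[:,2]>.033]; print(t.mean(0),np.polyfit(t[:,0],t[:,1],1))
for p in [(349,172)]: print('toe end px',P[230+p[1]//3-2,230+p[0]//3])
"
```

```text
base [649.  76.]
base [650. 112.]
base [592. 118.]
ridge [647.  95.]
ridge [588. 109.]
658 ((621.2681884765625, 95.82268524169922), (40.02204132080078, 61.84581756591797), 87.62540435791016) [0.58985494 0.07480482 0.02401508] [0.65215443 0.11641733 0.03996374]
[0.62298466 0.09559207 0.03486841] [-0.04772036  0.12532112]
toe end px [0.59762504 0.06183439 0.04521777]
```

>>> {"api": "drive_tool", "payload": {
  "moves": [
    {"delta_pos": [0, 0, -12], "turn": 0, "claw": 0.1},
    {"delta_pos": [-5, 0, -18], "turn": 0, "claw": 0.1},
    {"delta_pos": [-18, -1.5, -5], "turn": 0, "claw": 0.1},
    {"delta_pos": [-22, -1.5, 0], "turn": 0, "claw": 0.1},
    {"delta_pos": [-22, -1.5, 0], "turn": 0, "claw": 0.1},
    {"delta_pos": [-20, -1.5, 0], "turn": 0, "claw": 0.1},
    {"delta_pos": [-10, -1.5, 0], "turn": -0.04, "claw": 0.1},
    {"delta_pos": [0, 0, 0], "turn": 0, "claw": 0.1}
  ]
}}

```text
time_s: 15.92
tcp_pos: [0.5852, 0.013, 0.2681]
ee_rot: [[-0.259, -0.966, -0.001], [-0.966, 0.259, -0.0], [0.001, 0.001, -1.0]]
wrist_force: [-0.4, -1.1, -2.9]
gripper_width: 0.249
gripper_force: 30.0
```

```bash
cat >> bar.py <<'E'
def side(n='scene'):
    # dark points near the bar's vertical plane, (u, z) profile
    d=cap(n); P=pts(d); s=monitor.sense(); t=np.array(s['tcp_pos']); R=np.array(s['ee_rot']); a=-R[:,0]; b=R[:,1]
    g=d['color'].astype(int).sum(-1); D=P-t; u=D[...,:2]@a[:2]; w=D[...,:2]@b[:2]
    m=(abs(w)<.014)&(u>.02)&(u<.26)&(g<200)&(P[...,2]>.008)&(P[...,2]<t[2]+.04)
    l=cv2.connectedComponentsWithStats(cv2.dilate(m.astype(np.uint8),np.ones((3,3))))
    print('tcp',np.round(t*1000),'a',np.round(a,3))
    for k in np.arange(20,260,15):
        q=P[m&(u*1000>k)&(u*1000<k+15)]
        if len(q)>4: print(k+7,len(q),np.round(np.percentile(q[:,2],[5,50,95])*1000))
    return d
E
python3 -c "
from bar import *
d=side(); save(d,'s3.png',cv2.resize(d['color'][190:390,230:490],None,fx=3,fy=3)[:600,:780])"
```

```text
tcp [585.  12. 268.] a [ 0.26   0.965 -0.001]
27 234 [234. 245. 254.]
42 180 [211. 223. 237.]
57 145 [191. 202. 212.]
72 230 [ 23. 177. 193.]
87 245 [ 30. 157. 173.]
102 244 [ 14. 138. 155.]
117 192 [114. 125. 138.]
132 202 [ 93. 102. 116.]
147 132 [78. 84. 92.]
237 20 [38. 41. 46.]
252 18 [ 38. 123. 179.]
```

View pics/s3.png

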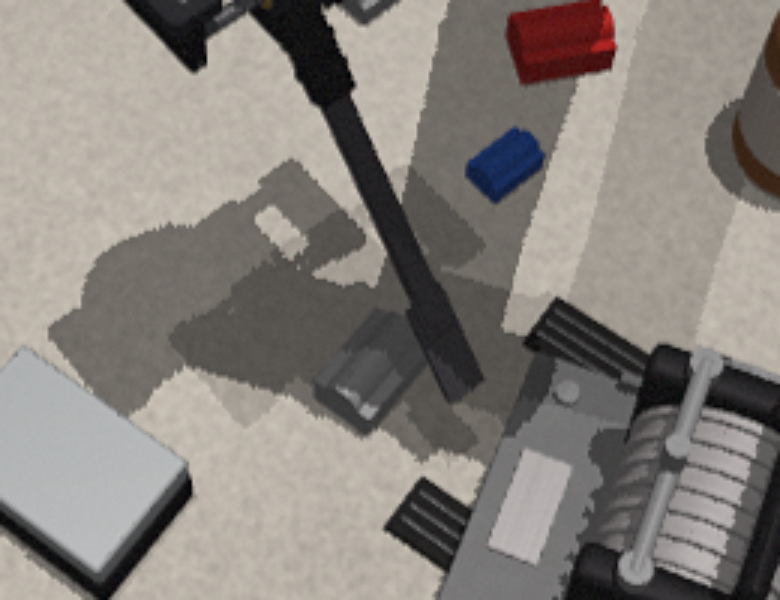

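The crop shows the toe at (465,385) hanging between block and pump, clear of both, with the bar sloping about 53°. I'll lower it so that the toe slides forward along the bench under the plate.

>>> {"api": "drive_tool", "payload": {
  "moves": [
    {"delta_pos": [0, 0, 25], "turn": 0, "claw": 0.1},
    {"delta_pos": [0, 0, 25], "turn": 0, "claw": 0.1},
    {"delta_pos": [0, 0, 15], "turn": 0, "claw": 0.1},
    {"delta_pos": [4, 0, 10], "turn": 0, "claw": 0.1},
    {"delta_pos": [7, 0, 12], "turn": 0, "claw": 0.1},
    {"delta_pos": [7, 0, 12], "turn": 0, "claw": 0.1},
    {"delta_pos": [7, 0, 12], "turn": 0, "claw": 0.1},
    {"delta_pos": [4, 0, 12], "turn": 0, "claw": 0.1},
    {"delta_pos": [4, 0, 12], "turn": 0, "claw": 0.1},
    {"delta_pos": [3, 0, 10], "turn": 0, "claw": 0.1},
    {"delta_pos": [0, 0, 0], "turn": 0, "claw": 0.1}
  ]
}}

```text
time_s: 17.35
tcp_pos: [0.5751, -0.0223, 0.1221]
ee_rot: [[-0.261, -0.965, -0.002], [-0.965, 0.261, 0.0], [0.0, 0.002, -1.0]]
wrist_force: [0.6, -0.5, -2.8]
gripper_width: 0.248
gripper_force: 30.0
```

```bash
python3 -c "
from bar import *
d=side(); save(d,'s4.png',cv2.resize(d['color'][190:390,230:490],None,fx=3,fy=3)[:600,:780])"
```

```text
tcp [576. -22. 123.] a [0.261 0.965 0.   ]
27 144 [110. 116. 121.]
42 153 [ 98. 107. 113.]
57 97 [ 88.  95. 102.]
72 95 [80. 87. 92.]
87 96 [70. 78. 84.]
102 108 [24. 70. 76.]
117 113 [30. 61. 67.]
132 114 [28. 53. 59.]
147 113 [15. 44. 51.]
162 133 [28. 36. 43.]
177 145 [18. 23. 34.]
192 126 [10. 15. 19.]
207 46 [ 8. 10. 13.]
```

View pics/s4.png

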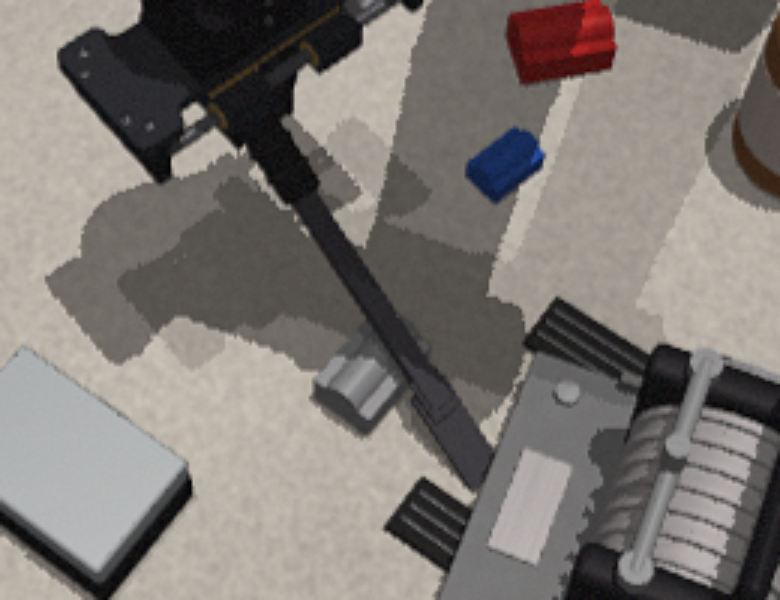

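The toe is now at the plate's edge (485,480) and the bar lies above the block's ridge. I'll keep lowering to slide it under.

>>> {"api": "drive_tool", "payload": {
  "moves": [
    {"delta_pos": [0, 0, 10], "turn": 0, "claw": 0.1},
    {"delta_pos": [0, 0, 10], "turn": 0, "claw": 0.1},
    {"delta_pos": [-1, 0, 10], "turn": 0, "claw": 0.1},
    {"delta_pos": [-2, 0, 8], "turn": 0, "claw": 0.1},
    {"delta_pos": [0, 0, 2], "turn": 0, "claw": 0.1},
    {"delta_pos": [0, 0, 0], "turn": 0, "claw": 0.1}
  ]
}}

```text
time_s: 18.15
tcp_pos: [0.5766, -0.0192, 0.0836]
ee_rot: [[-0.26, -0.965, 0.0], [-0.965, 0.26, 0.0], [-0.0, -0.0, -1.0]]
wrist_force: [-0.4, 1.4, -0.3]
gripper_width: 0.249
gripper_force: 30.0
```

```bash
python3 -c "
from bar import *
d=side(); s=monitor.sense(); print(s['wrist_force'],s['moment'])"
```

```text
tcp [577. -19.  84.] a [0.261 0.965 0.001]
27 134 [74. 83. 87.]
42 135 [68. 77. 82.]
57 105 [62. 70. 76.]
72 80 [57. 63. 67.]
87 89 [53. 59. 63.]
102 100 [25. 53. 57.]
117 106 [33. 48. 52.]
132 95 [27. 42. 48.]
147 61 [13. 36. 42.]
162 35 [27. 32. 37.]
177 69 [20. 26. 31.]
192 69 [14. 20. 27.]
207 37 [10. 14. 21.]
[-0.29051136  1.46774809 -1.13762417] [0.53408143 0.19436162 0.10648027]
```

>>> {"api": "drive_tool", "payload": {
  "moves": [
    {"delta_pos": [0, 0, 4], "turn": 0, "claw": 0.1},
    {"delta_pos": [0, 0, 4], "turn": 0, "claw": 0.1},
    {"delta_pos": [0, 0, 3], "turn": 0, "claw": 0.1},
    {"delta_pos": [0, 0, 3], "turn": 0, "claw": 0.1},
    {"delta_pos": [0, 0, 3], "turn": 0, "claw": 0.1},
    {"delta_pos": [0, 0, 3], "turn": 0, "claw": 0.1},
    {"delta_pos": [0, 0, 0], "turn": 0, "claw": 0.1}
  ]
}}

```text
time_s: 19.08
tcp_pos: [0.5766, -0.0204, 0.0657]
ee_rot: [[-0.26, -0.966, 0.0], [-0.966, 0.26, -0.002], [0.002, -0.001, -1.0]]
wrist_force: [-4.9, -3.1, 11.2]
gripper_width: 0.25
gripper_force: 30.1
```

```bash
cat > pump.py <<'E'
from bar import *
def pump(d):
    P=pts(d); E=(P[...,0]>.45)&(P[...,0]<.80)&(P[...,1]>.13)&(P[...,1]<.45)&(P[...,2]>.028)&(P[...,2]<.075)
    g=d['color'].astype(int); gr=(g.max(-1)-g.min(-1)<25)&(g.sum(-1)>200)
    q=P[E&gr&(P[...,1]<.235)]*1000   # plate front strip
    for _ in range(3):
        A=np.c_[q[:,0],q[:,1],np.ones(len(q))]; c=np.linalg.lstsq(A,q[:,2],rcond=None)[0]; r=q[:,2]-A@c; q=q[abs(r)<max(2.0,1.5*r.std())]
    print('plate n',len(q),'slope x,y',np.round(c[:2],4),'z@(600,185)',round(float(c@[600,185,1]),1))
    # front edge: min y per x bin
    xs,ys=[],[]
    for x in range(520,740,10):
        t=q[(q[:,0]>x)&(q[:,0]<x+10)]
        if len(t)>6: xs.append(x+5); ys.append(np.percentile(t[:,1],2))
    k=np.polyfit(xs,ys,1); print('xrange',np.percentile(q[:,0],[.5,99.5]).round(),'edge y@600',round(np.polyval(k,600),1),'yaw deg',round(np.degrees(np.arctan(k[0])),1))
    return q
E
python3 -c "
from pump import *
d=side(); pump(d); s=monitor.sense(); print(s['wrist_force'],s['moment'])
import pickle; d0=pickle.load(open('scene0.pkl','rb')); pump(d0)"
```

```text
tcp [577. -20.  66.] a [ 0.26   0.966 -0.001]
27 121 [59. 68. 72.]
42 127 [57. 66. 69.]
57 105 [53. 60. 65.]
72 81 [50. 56. 59.]
87 84 [45. 52. 56.]
102 95 [24. 49. 53.]
117 92 [33. 46. 51.]
132 89 [30. 44. 47.]
147 56 [11. 40. 44.]
162 22 [29. 36. 40.]
177 34 [25. 33. 38.]
192 51 [24. 30. 34.]
207 28 [18. 24. 27.]
plate n 2031 slope x,y [-0.0076  0.0548] z@(600,185) 37.7
xrange [559. 736.] edge y@600 175.6 yaw deg 10.6
[-4.42814958 -2.8080742  11.75150955] [-0.75838538  1.22382573  0.09015221]
plate n 1940 slope x,y [-0.01    0.0627] z@(600,185) 37.5
xrange [559. 736.] edge y@600 181.6 yaw deg 9.0
```

>>> {"api": "drive_tool", "payload": {
  "moves": [
    {"delta_pos": [0, 0, 3], "turn": 0, "claw": 0.1},
    {"delta_pos": [0, 0, 3], "turn": 0, "claw": 0.1},
    {"delta_pos": [0, 0, 3], "turn": 0, "claw": 0.1},
    {"delta_pos": [0, 0, 3], "turn": 0, "claw": 0.1},
    {"delta_pos": [0, 0, 3], "turn": 0, "claw": 0.1},
    {"delta_pos": [0, 0, 3], "turn": 0, "claw": 0.1},
    {"delta_pos": [0, 0, 3], "turn": 0, "claw": 0.1},
    {"delta_pos": [0, 0, 0], "turn": 0, "claw": 0.1}
  ]
}}

```text
time_s: 20.12
tcp_pos: [0.5767, -0.0226, 0.0459]
ee_rot: [[-0.259, -0.966, 0.0], [-0.966, 0.259, -0.004], [0.004, -0.001, -1.0]]
wrist_force: [-5.8, -10.4, 19.0]
gripper_width: 0.245
gripper_force: 30.1
```

```bash
python3 -c "
from pump import *
d=side(); pump(d); s=monitor.sense(); print(s['wrist_force'],s['moment']); save(d,'s5.png')"
```

```text
tcp [577. -23.  46.] a [ 0.259  0.966 -0.004]
27 118 [45. 53. 57.]
42 112 [42. 53. 55.]
57 105 [43. 49. 55.]
72 76 [42. 48. 50.]
87 77 [40. 47. 50.]
102 87 [35. 47. 50.]
117 101 [32. 45. 48.]
132 79 [30. 45. 48.]
147 57 [ 9. 42. 47.]
162 27 [36. 42. 47.]
177 35 [37. 42. 47.]
192 66 [35. 40. 44.]
207 40 [34. 38. 42.]
222 10 [34. 36. 45.]
plate n 2188 slope x,y [0.0035 0.0454] z@(600,185) 49.3
xrange [558. 736.] edge y@600 176.7 yaw deg 11.4
[ -4.21455129 -10.81357656  18.36128024] [-3.05217941  1.57588497  0.14167516]
```

>>> {"api": "drive_tool", "payload": {
  "moves": [
    {"delta_pos": [0, 0, 2], "turn": 0, "claw": 0.1},
    {"delta_pos": [0, 0, 2], "turn": 0, "claw": 0.1},
    {"delta_pos": [0, 0, 2], "turn": 0, "claw": 0.1},
    {"delta_pos": [0, 0, 0], "turn": 0, "claw": 0.1},
    {"delta_pos": [0, -2.7, 0], "turn": -0.022, "claw": 0.1},
    {"delta_pos": [-0.1, -5.4, 0], "turn": -0.044, "claw": 0.1},
    {"delta_pos": [-0.1, -5.4, 0], "turn": -0.044, "claw": 0.1},
    {"delta_pos": [-0.1, -5.4, 0], "turn": -0.044, "claw": 0.1},
    {"delta_pos": [-0.1, -5.4, 0], "turn": -0.044, "claw": 0.1},
    {"delta_pos": [-0.1, -5.4, 0], "turn": -0.044, "claw": 0.1},
    {"delta_pos": [0, 0, 0], "turn": 0, "claw": 0.1}
  ]
}}

```text
time_s: 21.55
tcp_pos: [0.6081, -0.0262, 0.0415]
ee_rot: [[-0.019, -1.0, 0.005], [-1.0, 0.019, -0.003], [0.003, -0.005, -1.0]]
wrist_force: [-3.8, -7.1, 21.1]
gripper_width: 0.249
gripper_force: 30.0
```

```bash
python3 -c "
from pump import *
d=side(); pump(d); s=monitor.sense(); print(s['wrist_force'],s['moment']); save(d,'s6.png',cv2.resize(d['color'][230:480,250:570],None,fx=2.4,fy=2.4))"
```

```text
tcp [608. -26.  42.] a [ 0.019  1.    -0.003]
27 117 [40. 50. 54.]
42 121 [40. 50. 53.]
57 100 [38. 46. 51.]
72 82 [38. 45. 49.]
87 84 [38. 45. 49.]
102 108 [24. 45. 49.]
117 126 [30. 44. 49.]
132 136 [24. 44. 49.]
147 109 [13. 45. 48.]
162 90 [38. 46. 48.]
177 103 [40. 45. 48.]
192 130 [37. 44. 48.]
207 55 [37. 40. 43.]
plate n 1983 slope x,y [ 0.0048 -0.0109] z@(600,185) 54.5
xrange [538. 715.] edge y@600 188.6 yaw deg 6.3
[-3.39882732 -7.73223957 21.91489721] [-2.34227643  1.34471399  0.09650769]
```

View pics/s6.png

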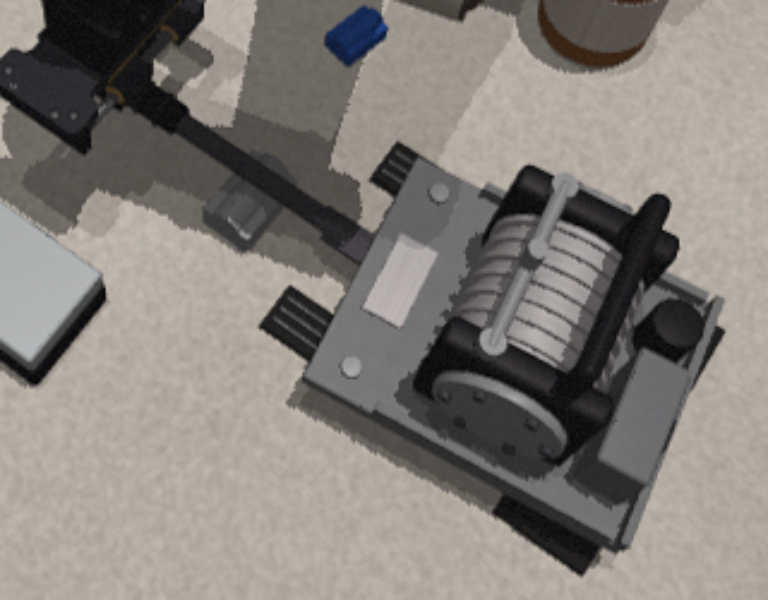

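The crop shows the pump following the bar. The front edge centre is at x ≈ 626 mm, with the feet lifted above the pads and about 26 mm still to go. I'll continue the swing.

>>> {"api": "drive_tool", "payload": {
  "moves": [
    {"delta_pos": [-0.1, -2.7, 0], "turn": -0.022, "claw": 0.1},
    {"delta_pos": [-0.1, -5.4, 0], "turn": -0.044, "claw": 0.1},
    {"delta_pos": [-0.1, -5.4, 0], "turn": -0.044, "claw": 0.1},
    {"delta_pos": [-0.1, -5.4, 0], "turn": -0.044, "claw": 0.1},
    {"delta_pos": [-0.1, -5.4, 0], "turn": -0.044, "claw": 0.1},
    {"delta_pos": [-0.1, -5.4, 0], "turn": -0.044, "claw": 0.1},
    {"delta_pos": [-0.1, -5.4, 0], "turn": -0.044, "claw": 0.1},
    {"delta_pos": [0, 0, 0], "turn": 0, "claw": 0.1},
    {"delta_pos": [0, 0, 0], "turn": 0, "claw": 0.1}
  ]
}}

```text
time_s: 22.72
tcp_pos: [0.6448, -0.0202, 0.0426]
ee_rot: [[0.264, -0.964, 0.01], [-0.965, -0.264, -0.002], [0.004, -0.009, -1.0]]
wrist_force: [-2.4, -2.5, 20.9]
gripper_width: 0.248
gripper_force: 30.0
```

```bash
python3 -c "
from pump import *
d=cap('scene'); pump(d); s=monitor.sense(); print(s['wrist_force'],s['moment'])"
```

```text
plate n 1957 slope x,y [ 0.0002 -0.0191] z@(600,185) 53.4
xrange [513. 690.] edge y@600 189.9 yaw deg 0.3
[-2.07804672 -1.95099484 20.8045407 ] [-0.67452917  0.87562802  0.05287667]
```

>>> {"api": "drive_tool", "payload": {
  "moves": [
    {"delta_pos": [0, -2, 0], "turn": -0.016, "claw": 0.1},
    {"delta_pos": [0, 0, -1.5], "turn": 0, "claw": 0.1},
    {"delta_pos": [0, 0, -2], "turn": 0, "claw": 0.1},
    {"delta_pos": [0, 0, -2], "turn": 0, "claw": 0.1},
    {"delta_pos": [0, 0, -2], "turn": 0, "claw": 0.1},
    {"delta_pos": [0, 0, -2], "turn": 0, "claw": 0.1},
    {"delta_pos": [0, 0, -2], "turn": 0, "claw": 0.1},
    {"delta_pos": [0, 0, -2], "turn": 0, "claw": 0.1},
    {"delta_pos": [0, 0, -2], "turn": 0, "claw": 0.1},
    {"delta_pos": [0, 0, 0], "turn": 0, "claw": 0.1}
  ]
}}

```text
time_s: 24.02
tcp_pos: [0.6432, -0.0191, 0.052]
ee_rot: [[0.276, -0.961, 0.002], [-0.961, -0.276, 0.0], [0.0, -0.002, -1.0]]
wrist_force: [3.2, 1.1, 1.9]
gripper_width: 0.251
gripper_force: 30.1
```

```bash
python3 -c "
from pump import *
d=cap('scene'); pump(d); s=monitor.sense(); print(s['wrist_force'],s['moment'])"
```

```text
plate n 1967 slope x,y [0.0022 0.0137] z@(600,185) 45.8
xrange [512. 689.] edge y@600 188.3 yaw deg -0.3
[4.67536978 0.76330229 1.25214826] [-0.14487369 -1.13569294 -0.34530344]
```

>>> {"api": "drive_tool", "payload": {
  "moves": [
    {"delta_pos": [0, 0, -3], "turn": 0, "claw": 0.1},
    {"delta_pos": [0, 0, -3], "turn": 0, "claw": 0.1},
    {"delta_pos": [0, 0, -3], "turn": 0, "claw": 0.1},
    {"delta_pos": [0, 0, -3], "turn": 0, "claw": 0.1},
    {"delta_pos": [0, 0, -2], "turn": 0, "claw": 0.1},
    {"delta_pos": [0, 0, 0], "turn": 0, "claw": 0.1}
  ]
}}

```text
time_s: 24.82
tcp_pos: [0.6424, -0.0192, 0.0663]
ee_rot: [[0.276, -0.961, 0.0], [-0.961, -0.276, 0.0], [-0.0, -0.0, -1.0]]
wrist_force: [0.1, -0.2, -3.2]
gripper_width: 0.248
gripper_force: 30.0
```

```bash
python3 -c "
from pump import *
d=side(); pump(d); s=monitor.sense(); print(s['wrist_force'],s['moment'])"
```

```text
tcp [642. -19.  66.] a [-0.276  0.961  0.   ]
27 89 [59. 70. 74.]
42 122 [61. 68. 72.]
57 92 [57. 63. 68.]
72 81 [54. 60. 62.]
87 88 [49. 57. 60.]
102 135 [23. 53. 57.]
117 131 [32. 50. 55.]
132 155 [13. 45. 52.]
147 92 [37. 47. 50.]
162 84 [41. 46. 48.]
177 103 [37. 42. 46.]
192 116 [31. 38. 43.]
207 91 [29. 32. 35.]
plate n 1953 slope x,y [0.0021 0.0144] z@(600,185) 45.8
xrange [512. 690.] edge y@600 188.3 yaw deg -0.2
[ 0.17834827  0.67394235 -2.55310115] [-0.21771464  0.10606197  0.03098864]
```

>>> {"api": "drive_tool", "payload": {
  "moves": [
    {"delta_pos": [4, 0, 0], "turn": 0, "claw": 0.1},
    {"delta_pos": [8, 0, 0], "turn": 0, "claw": 0.1},
    {"delta_pos": [12, 0, 0], "turn": 0, "claw": 0.1},
    {"delta_pos": [15, 0, 0], "turn": 0, "claw": 0.1},
    {"delta_pos": [15, 0, 0], "turn": 0, "claw": 0.1},
    {"delta_pos": [15, 0, -5], "turn": 0, "claw": 0.1},
    {"delta_pos": [15, 0, -20], "turn": 0, "claw": 0.1},
    {"delta_pos": [0, 0, -40], "turn": 0, "claw": 0.1},
    {"delta_pos": [0, 0, -50], "turn": 0, "claw": 0.1},
    {"delta_pos": [0, 0, -40], "turn": 0, "claw": 0.1},
    {"delta_pos": [0, 0, 0], "turn": 0, "claw": 0.1}
  ]
}}

```text
time_s: 26.25
tcp_pos: [0.6679, -0.1011, 0.2263]
ee_rot: [[0.276, -0.961, 0.01], [-0.961, -0.276, -0.001], [0.003, -0.01, -1.0]]
wrist_force: [-0.1, 0.5, -4.1]
gripper_width: 0.25
gripper_force: 30.0
```

```bash
python3 -c "
from pump import *
d=side(); pump(d); s=monitor.sense(); print(s['wrist_force'],s['moment'])"
```

```text
tcp [ 666. -101.  223.] a [-0.276  0.961 -0.001]
27 147 [209. 218. 223.]
42 142 [197. 208. 213.]
57 109 [187. 194. 199.]
72 111 [177. 185. 190.]
87 109 [168. 175. 181.]
102 110 [158. 166. 171.]
117 112 [149. 156. 162.]
132 111 [140. 147. 153.]
147 111 [132. 138. 143.]
162 122 [117. 127. 134.]
177 121 [ 26. 112. 117.]
192 126 [ 27. 102. 108.]
207 8 [ 97.  98. 102.]
222 22 [10. 15. 23.]
plate n 1983 slope x,y [0.001  0.0103] z@(600,185) 46.0
xrange [513. 689.] edge y@600 188.2 yaw deg -0.1
[-0.06454551 -0.36955893 -4.75486862] [-0.20240121  0.15873704  0.04733486]
```

>>> {"api": "drive_tool", "payload": {
  "moves": [
    {"delta_pos": [30, 34, 0], "turn": 0, "claw": 0.1},
    {"delta_pos": [30, 34, 0], "turn": 0, "claw": 0.1},
    {"delta_pos": [30, 34, 0], "turn": 0, "claw": 0.1},
    {"delta_pos": [30, 34, 0], "turn": 0, "claw": 0.1},
    {"delta_pos": [30, 34, 0], "turn": 0, "claw": 0.1},
    {"delta_pos": [30, 34, 0], "turn": 0, "claw": 0.1},
    {"delta_pos": [0, 0, 20], "turn": 0.14, "claw": 0.1},
    {"delta_pos": [0, 0, 25], "turn": 0.14, "claw": 0.1},
    {"delta_pos": [0, 0, 20], "turn": 0, "claw": 0.1},
    {"delta_pos": [0, 0, 20], "turn": 0, "claw": 0.1},
    {"delta_pos": [0, 0, 20], "turn": 0, "claw": 0.1}
  ]
}}

```text
time_s: 27.68
tcp_pos: [0.5183, -0.3299, 0.1142]
ee_rot: [[-0.0, -1.0, -0.002], [-1.0, 0.0, 0.0], [-0.0, 0.002, -1.0]]
wrist_force: [-0.9, -1.6, 0.9]
gripper_width: 0.248
gripper_force: 30.0
```

>>> {"api": "drive_tool", "payload": {
  "moves": [
    {"delta_pos": [0, 0, 15], "turn": 0, "claw": 0.1},
    {"delta_pos": [0, 0, 15], "turn": 0, "claw": 0.1},
    {"delta_pos": [0, 0, 15], "turn": 0, "claw": 0.1},
    {"delta_pos": [0, 0, 15], "turn": 0, "claw": 0.1},
    {"delta_pos": [0, 0, 15], "turn": 0, "claw": 0.1},
    {"delta_pos": [0, 0, 15], "turn": 0, "claw": 0.1},
    {"delta_pos": [0, 0, 10], "turn": 0, "claw": 0.1},
    {"delta_pos": [0, 0, 5], "turn": 0, "claw": 0.1},
    {"delta_pos": [0, 0, 0], "turn": 0, "claw": 0.1}
  ]
}}

```text
time_s: 28.8
tcp_pos: [0.5191, -0.3291, 0.0107]
ee_rot: [[-0.0, -1.0, -0.001], [-1.0, 0.0, 0.0], [-0.0, 0.001, -1.0]]
wrist_force: [0.3, 0.5, -1.8]
gripper_width: 0.249
gripper_force: 30.0
```

>>> {"api": "drive_tool", "payload": {
  "moves": [
    {"delta_pos": [0, 0, 4], "turn": 0, "claw": 0.1},
    {"delta_pos": [0, 0, 2], "turn": 0, "claw": 0.1},
    {"delta_pos": [0, 0, 0], "turn": 0, "claw": 0.1},
    {"delta_pos": [0, 0, 0], "turn": 0, "claw": 0.6},
    {"delta_pos": [0, 0, 0], "turn": 0, "claw": 0.6},
    {"delta_pos": [0, 0, 0], "turn": 0, "claw": 0.6},
    {"delta_pos": [0, 0, 0], "turn": 0, "claw": 0.6},
    {"delta_pos": [0, 0, 0], "turn": 0, "claw": 0.6},
    {"delta_pos": [0, 0, -20], "turn": 0, "claw": 0.6},
    {"delta_pos": [0, 0, -50], "turn": 0, "claw": 0.6},
    {"delta_pos": [30, 20, -50], "turn": 0, "claw": 0.6},
    {"delta_pos": [50, 30, 0], "turn": 0, "claw": 0.6}
  ]
}}

```text
time_s: 30.3
tcp_pos: [0.4724, -0.4109, 0.1307]
ee_rot: [[0.004, -1.0, 0.009], [-1.0, -0.004, -0.006], [0.006, -0.009, -1.0]]
wrist_force: [-0.3, -0.6, -0.0]
gripper_width: 0.603
gripper_force: 0.0
```

>>> {"api": "drive_tool", "payload": {
  "moves": [
    {"delta_pos": [50, 30, 0], "turn": 0, "claw": 0.6},
    {"delta_pos": [50, 30, 0], "turn": 0, "claw": 0.6},
    {"delta_pos": [30, 30, 0], "turn": 0, "claw": 0.6},
    {"delta_pos": [0, 0, 0], "turn": 0, "claw": 0.6}
  ]
}}

```text
time_s: 30.8
tcp_pos: [0.3767, -0.5412, 0.1245]
ee_rot: [[-0.005, -1.0, -0.001], [-1.0, 0.005, 0.001], [-0.001, 0.001, -1.0]]
wrist_force: [0.5, -0.1, 0.1]
gripper_width: 0.6
gripper_force: 0.0
```

```bash
sed -e "s/^d=pickle.*/d=cap('top'); P=pts(d); g=d['color'].astype(int).sum(-1); Z=P[...,2]; save(d,'top9.png')/" -e '/^R=/,$d' m2.py > m3.py
cat >> m3.py <<'E'
pp=d['color'][90:340,100:480]; save(d,'c9.png',cv2.resize(pp,None,fx=2.1,fy=2.1,interpolation=cv2.INTER_CUBIC))
import pickle; pickle.dump(d,open('t9.pkl','wb'))
m=(g<260)&(abs(P[...,0]-.52)<.05)&(P[...,1]<-.05)&(P[...,1]>-.42)
q=P[m]
for a in range(-420,-50,30):
    t=q[(q[:,1]*1000>a)&(q[:,1]*1000<a+30)]
    if len(t)>5: print(a+15,len(t),np.round(np.percentile(t[:,0],[5,95])*1000),np.round(np.percentile(t[:,2],[5,50,95])*1000,1))
from pump import pump
s=cap('scene'); pump(s); pump(d)
E
python3 m3.py
```

```text
-405 594 [475. 560.] [-4.000e+00 -4.000e-01  4.553e+02]
-375 1001 [473. 535.] [ -1.  454.5 473.4]
-345 549 [483. 527.] [ 11.9 433.7 456.1]
-315 154 [509. 529.] [ 8.6 15.4 18. ]
-285 149 [510. 529.] [ 7.3 14.5 18.6]
-255 97 [513. 525.] [ 1.6 11.2 15.2]
-225 92 [513. 525.] [ 5.2 11.3 14.5]
-195 97 [513. 525.] [ 4.3 11.  15.2]
-165 99 [513. 525.] [ 6.4 11.5 15.1]
-135 152 [509. 529.] [ 3.4  7.9 13.9]
-105 152 [508. 529.] [2.  5.7 8.9]
-75 10 [510. 528.] [3.9 5.7 7.9]
plate n 1913 slope x,y [0.0005 0.0113] z@(600,185) 45.8
xrange [513. 689.] edge y@600 188.4 yaw deg -0.3
plate n 1212 slope x,y [0.0007 0.0025] z@(600,185) 47.5
xrange [510. 688.] edge y@600 187.4 yaw deg -0.3
```

View pics/c9.png

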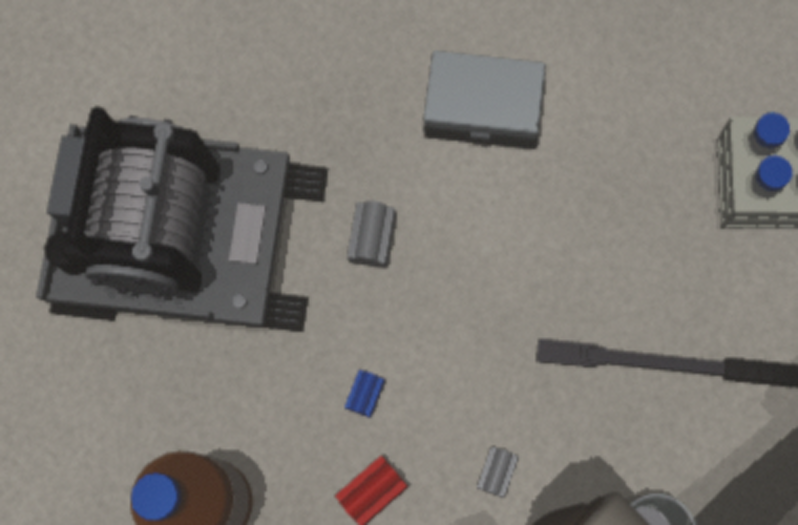

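The final picture shows both pads under the plate's front corners, at (305,180) and (288,312). The plate is level and centred at x ≈ 599 to 601 mm. The bar lies flat at (540,350) and beyond, clear of pump and block.

```bash
python3 -c "
from h import *
print(ticket.finish_job())"
```

```text
the job is handed in; nothing more can be done
None
```

The job is handed in: by my last measurements the pump stands level with its front feet over their pads, and the bar lies flat on the bench clear of pump and block; the verdict was not returned.

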